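# Square up the vial plate on its locating pin

## Robot

A 6-joint arm with a two-finger parallel gripper is mounted at the origin on the work surface. World frame = base frame: x ahead of the robot, y to its left, z up, the work surface at z = 0. Lengths are in m, angles in rad, forces in N, time in s.
With the tool pointing down it reaches from about 0.35 to 0.975 m from the base axis. Payload 4.9 kg.
Tool frame: the origin (TCP) lies midway between the tips of the shut fingers; the grasp point (between the pads) lies behind it (manip.tcp_to_grasp is the z of the grasp point in the tool frame, in m); z points along the fingers, y is the direction in which the jaws open and shut (so a half turn about z gives the same grasp; the last joint's range is limited). The gripper opens to 85 mm and grips with 20 to 120 N. Pads are 22 mm wide; open, the fingers measure 114 mm over their backs; the gripper's body (76 mm by 85 mm) begins 54 mm behind the grasp point. The pads swing forward as they close: fully open they stand 13 mm farther back than shut.
Start: joints at [1.174, 0.053, 1.613, -0, 1.476, -0.119], TCP at [0.171, 0.601, 0.231] pointing down, gripper open.
Joint ranges: [-3.01, 3.01], [-1.01, 2.22], [0.06, 2.58], [-1.02, 4.17], [0.09, 2.62], [-3.14, 3.14]. Speed limits (rad/s): [2.57, 2.57, 3.14, 3.14, 3.14, 3.14].

## Interface

Orientations are given as a unit quaternion [w, x, y, z].
In Python, from plant import status, vision, order, regions_of, manip gives the robot as it stands. The module is installed in compiled form; this text tells all that it offers.
- The arm moves only by the shell command python3 -m crank 'ROWS'. ROWS is JSON, one flat list of numbers, 5 for each row, row after row: the shift along the tool's x, y, z in mm, then the turn about the tool's z in degrees, then the opening in per cent of the stroke, from 0 (shut) to 100 (fully open). In form: [tx, ty, tz, yaw, fingers, tx, ty, tz, yaw, fingers, ...]. A call has exactly 10 rows; each row is the pose to reach, as a shift and turn from the pose commanded when the call began, along the tool's axes at that moment; what a row does not reach only later rows make up. A row lasts 1/10 s, in which the tool goes at most 50 mm and 8.59 degrees, less where a joint would pass 70% of its speed; a pose out of reach is approached as far as the arm can. A call with a gripper value outside its range is refused whole. The fingers move at their own pace and stop on an object; the grip force is fixed at half the most. Time passes only in rows, so rows that repeat a pose let the fingers close, or fill a call up. It gives the time, the measured TCP pose, the force and the opening at its end, in the units of the state.
- status.state(): the state, without advancing time (a new reading comes with each control period).
- vision.grab_frame(name): name is "side" or "top"; returns (picture, depth): 480x640x3 uint8, red, green, blue; 480x640 float32, m along the optical axis (not along the pixel's ray), 0 where there is no reading.
- vision.get_calibration(name): a dict with "camera_matrix" (3x3 intrinsics, pixels), "k1" (the pictures are not rectified: a ray, as slopes to the right and down, at radius r is drawn at 1 + k1 r^2 times it, then the intrinsics apply), "R" (3x3) and "t" (3): a world point X has camera coordinates R X + t. Camera axes: x right, y down, z forward; pixel columns grow to the right and rows downward; lengths in m; the calibration is good to about 2 mm. A picture is of the moment at which its call begins. get_calibration takes no time and is no camera call.
- order.job_done(): hands the job in, once; it reports no verdict.
Trained networks look in the newest picture that a camera, given by its name, has taken for a name from the list of things; names that differ only in an ending like _2 or _b are one class to them, and where a whole thing is asked for, a point or a joint stands for the part that bears it (a point fixed in the world has none). Each returns a list of dicts, best first, with "confidence" (0 to 1); they miss things now and then, are a little off and sometimes report something else, mostly with a low value. They report only what shows in the picture. A call takes as long as a camera call. They do not tell look-alikes from the thing itself.
- regions_of(camera, name): "region" (480x640 bool, what is visible of it) and "extent" ([centre column, centre row, width, height] in pixels, round what is visible of it).
The state is a dict: "time": time; "joint_pos": joint angles; "joint_vel": joint speeds; "joint_efforts": joint torques, N m; "tool_pos": TCP position; "tool_rot": TCP orientation; "contact_force": force on the tool from outside, world axes, zero at the start; "ft_torque": the same for the moment, N m; "gripper_width": opening from 0.0 (shut) to 1.0 (fully open).
Only numpy, scipy, OpenCV 4.12 (cv2) and the standard library are available. Lean on these libraries where they do the work, as an engineer would, in place of code of your own. Each camera call takes 0.05 s, during which the arm holds its last target. There are 200 camera calls.

## Task

On one of the two grey bases a white vial plate lies askew. Turn it back in place until it lies square with its base, up at the stop pin: push the corner diagonally opposite its notch and let the notch bear on the locating pin, so that it stays at that pin all the while and the plate never leaves the base. Leave the other plate, which is already square, as it is.

Things in the scene. Friction and masses are not known exactly. Their poses are not given: they have to be found in the camera images.
- plate: The askew plate: loose flat white plastic, 130 x 90 x 14 mm, 0.23 kg, dark wells on top, one corner cut by a 14 x 14 mm notch. Origin: underside, where the pin's axis belongs, 6.5 mm from both notch faces. x runs along the long side, y along the short, away from the notch: it spans x -7.5 to 122.5, y -7.5 to 82.5 mm. It starts 25-45 deg clockwise (from above) of square; square = x along the base's x.
- base: Grey flat base under the askew plate, 220 x 220 x 12 mm, fixed to the bench; origin at the centre of its underside, z up. Two steel pins, 10 mm thick, stand 24 mm above its top: the locating pin at x -70, y -10 mm, the stop pin at x 25, y 79 mm, which stops the turning plate's long side at square (1.5 mm play). A 32 mm tall vial stands on it near x -90, y 90 mm.
- base_pin (a point): Foot of the locating pin, on its axis, at the top surface of the base (12 mm above the bench). The askew plate's notch stands at this pin from the start. Axes as the base's.
- other_plate: The plate to leave alone: same shape, size and axes as the askew one, already square on the other base (same base, same pins). Origin likewise on the underside, at the notch where its pin stands.
Mind the look-alikes: they are no part of the job. What is shaped like the plate but pink or purple is not meant.

How it is judged:
By the outcome, as a careful person would: the job done as asked, in the order asked, and still so for the second after the job is handed in, with the robot touching nothing.
It also fails if it takes over 35 s, if anything falls off the work surface, if the arm or the gripper's body presses on something with over 40 N, if the wrist force passes 120 N, or if a joint passes its speed limit or range.

## Working session

There is one attempt and no reset: what is moved stays moved. The work goes in short steps, Python scripts to look and compute and a shell command to move; the robot and the scene stay as the last step left them, time stands still between calls to the robot, and variables do not carry over. Pictures are saved under pics/ and viewed, on a budget of 10 in all, crops included, one or two more only if the job needs it, and the job is handed in when it is done.

```bash
mkdir -p pics; ls; python3 - <<'E'
from plant import status, vision, order, regions_of, manip
import cv2,numpy as np
print(status.state(), manip.tcp_to_grasp)
ims=[]
for c in ("top","side"):
    p,d=vision.grab_frame(c); np.savez(f"{c}.npz",p=p,d=d); cv2.imwrite(f"pics/{c}0.png",p[...,::-1])
    for n in ("plate","base"):
        for r in regions_of(c,n): print(c,n,r["confidence"],r["extent"],r["region"].sum())
    k=vision.get_calibration(c); print(k)
E
```

```text
pics
{'time': 0.0, 'joint_pos': array([ 1.17399616e+00,  5.33580704e-02,  1.61425675e+00,  2.62758722e-05,
        1.47598245e+00, -1.19026939e-01]), 'joint_vel': array([ 7.92901048e-04,  2.04513652e-04, -8.54787231e-04, -5.31611136e-05,
       -8.12301499e-04,  1.62725722e-04]), 'joint_efforts': array([-2.87207724e-03, -3.93684411e+01, -3.70173383e+01, -2.89749187e-04,
        7.20647833e-03,  3.81323090e-06]), 'tool_pos': array([0.171159  , 0.60048178, 0.23008451]), 'tool_rot': array([-2.68296882e-04,  1.38441711e-01,  9.90370076e-01, -9.65818015e-04]), 'contact_force': array([-0.2792431 , -1.20150691,  0.01930629]), 'ft_torque': array([-0.00747073,  0.03592644,  0.02089096]), 'gripper_width': 0.9969367322032029} -0.0187
top plate 0.97 [133.2, 318.6, 54.9, 60.5] 2025
top plate 0.96 [415.6, 241.6, 46.1, 57.5] 1850
top plate 0.87 [376.5, 312.0, 44.7, 56.3] 1895
top plate 0.64 [320.1, 200.1, 54.4, 52.9] 1765
top base 0.55 [310.2, 207.2, 104.5, 107.9] 5509
{'camera_matrix': array([[545.86186723,   0.        , 317.07252125],
       [  0.        , 545.86186723, 242.62924206],
       [  0
[... 265 characters left out ...]
22382 ])}
side plate 0.96 [212.8, 151.1, 50.7, 27.5] 990
side plate 0.83 [351.8, 341.6, 72.4, 46.5] 3121
side plate 0.76 [357.9, 237.9, 58.1, 40.5] 1793
side plate 0.66 [335.4, 437.0, 88.7, 84.8] 4574
side plate 0.59 [252.9, 318.2, 68.4, 44.5] 2671
side base 0.78 [353.9, 239.3, 129.9, 93.6] 4730
{'camera_matrix': array([[433.85081336,   0.        , 318.52222524],
       [  0.        , 433.85081336, 230.24052228],
       [  0.        ,   0.        ,   1.        ]]), 'k1': -0.0481678970770054, 'R': array([[ 0.96231127, -0.27189975,  0.00524769],
       [-0.18820897, -0.67979245, -0.70884385],
       [ 0.19630181,  0.68114077, -0.70534591]]), 't': array([-0.50081996,  0.00227731,  1.03875223])}
```

View pics/top0.png

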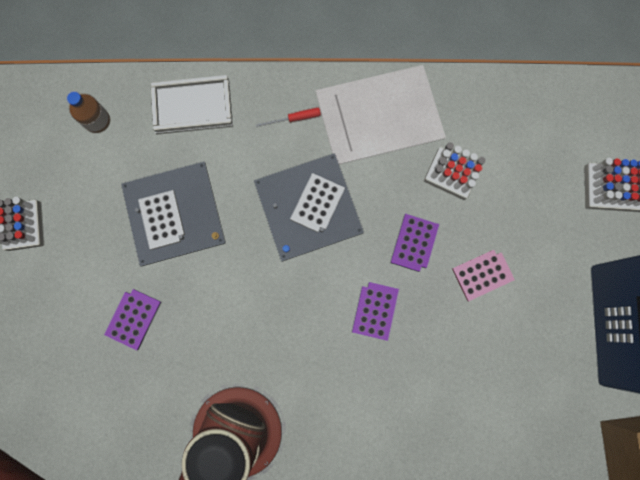

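View pics/side0.png

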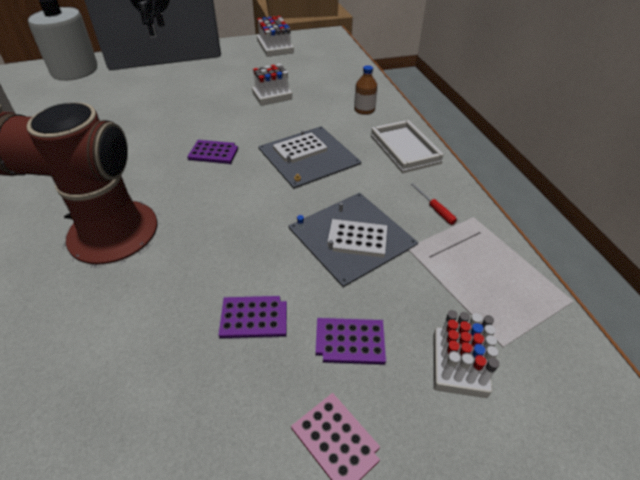

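The candidates in the top view are:
- white plate on a base at (320,200), visibly askew
- white plate on the left base at (160,218), roughly square
- purple look-alikes at (133,319), (415,242) and (376,312)
- pink look-alike at (483,275)

I choose the white one at (320,200). Its notch is near (322,230) and the opposite corner is near (318,173). The stop pin is at (276,206) and the vial at (286,248).

```bash
cat > h.py <<'E'
import numpy as np,cv2
from plant import vision,status
from scipy.spatial.transform import Rotation as Ro
def rays(c,uv):
    k=vision.get_calibration(c);K=k["camera_matrix"]
    n=cv2.undistortPoints(np.float64(uv).reshape(-1,1,2),K,np.array([k["k1"],0,0,0.]),None,None,None) if 0 else cv2.undistortPoints(np.float64(uv).reshape(-1,1,2),K,np.array([k["k1"],0,0,0.])).reshape(-1,2)
    d=np.c_[n,np.ones(len(n))]@k["R"]; return -k["R"].T@k["t"],d
def plane(c,uv,z):
    o,d=rays(c,uv); return (o+d*((z-o[2])/d[:,2])[:,None])[:,:2]
def proj(c,X):
    k=vision.get_calibration(c)
    return cv2.projectPoints(np.float64(X).reshape(-1,1,3),cv2.Rodrigues(k["R"])[0],k["t"],k["camera_matrix"],np.array([k["k1"],0,0,0.]))[0].reshape(-1,2)
def rect(c,mask,z):
    n,l,s,_=cv2.connectedComponentsWithStats(mask.astype(np.uint8)); m=(l==1+np.argmax(s[1:,4])).astype(np.uint8)
    m=cv2.morphologyEx(m,cv2.MORPH_CLOSE,np.ones((7,7)))
    m4=cv2.resize(m*255,None,fx=4,fy=4,interpolation=cv2.INTER_LINEAR)
    ct=max(cv2.findContours((m4>127).astype(np.uint8),0,cv2.CHAIN_APPROX_NONE)[0],key=cv2.contourArea).reshape(-1,2)
    P=plane(c,(ct+.5)/4-.5,z)
    r=cv2.minAreaRect((P*1000).astype(np.float32)); return r,cv2.boxPoints(r)
def find(c,p,boxP,boxB):
    hsv=cv2.cvtColor(p,cv2.COLOR_RGB2HSV); out=[]
    for kind,(x0,y0,x1,y1) in (("plate",boxP),("base",boxB)):
        m=np.zeros(p.shape[:2],bool); s=np.s_[y0:y1,x0:x1]; h=hsv[s]
        m[s]=(h[...,2]>165)&(h[...,1]<40) if kind=="plate" else (h[...,2]<125)
        if kind=="base":
            m[s]|=(h[...,2]>205)
            m=cv2.morphologyEx(m.astype(np.uint8),cv2.MORPH_OPEN,np.ones((5,5)))
        r,b=rect(c,m,.026 if kind=="plate" else .012); out.append((r,b)); print(c,kind,np.round(r[0],1),np.round(r[1],1),round(r[2],1),b.round(0).tolist())
    return out
E
python3 - <<'E'
from h import *
T=np.load("top.npz")["p"];S=np.load("side.npz")["p"]
find("top",T,(285,165,350,236),(250,150,366,265))
find("top",T,(132,183,188,252),(118,158,230,270))
find("side",S,(322,214,392,258),(285,190,420,285))
a=cv2.resize(T[145:270,245:370],(500,500),interpolation=2);b=cv2.resize(S[185:290,285:420],(300,233),interpolation=2)
im=np.zeros((500,800,3),np.uint8);im[:,:500]=a;im[:233,500:]=b
l=cv2.resize(T[155:270,115:230],(265,265),interpolation=2);im[235:,500:765]=l
cv2.imwrite("pics/crop.png",im[...,::-1])
pins={n:plane("top",[uv],z) for n,uv,z in (("stop",(276,206),.036),("loc",(322,230),.036),("vial",(286,248),.044))};print(pins)
E
```

```text
top plate [ 556.3 -196.8] [ 90.8 130.7] 64.9 [[478.0, -210.0], [596.0, -266.0], [635.0, -183.0], [516.0, -128.0]]
top base [ 550.7 -173.8] [223.3 220.9] 19.1 [[409.0, -106.0], [481.0, -315.0], [692.0, -242.0], [620.0, -33.0]]
top plate [516.1 192.3] [130.5  90.4] 15.6 [[441.0, 218.0], [465.0, 131.0], [591.0, 166.0], [567.0, 253.0]]
top base [534.5 167.4] [223.8 223.4] 15.3 [[397.0, 246.0], [456.0, 30.0], [672.0, 89.0], [613.0, 305.0]]
side plate [ 557.8 -194.9] [ 86.9 127.6] 65.0 [[482.0, -207.0], [597.0, -261.0], [634.0, -182.0], [518.0, -129.0]]
side base [ 551.8 -174.6] [231.8 235.9] 18.9 [[404.0, -101.0], [480.0, -324.0], [700.0, -249.0], [623.0, -25.0]]
{'stop': array([[ 0.54610756, -0.09447845]]), 'loc': array([[ 0.48565978, -0.20788086]]), 'vial': array([[ 0.44009036, -0.11997257]])}
```

View pics/crop.png

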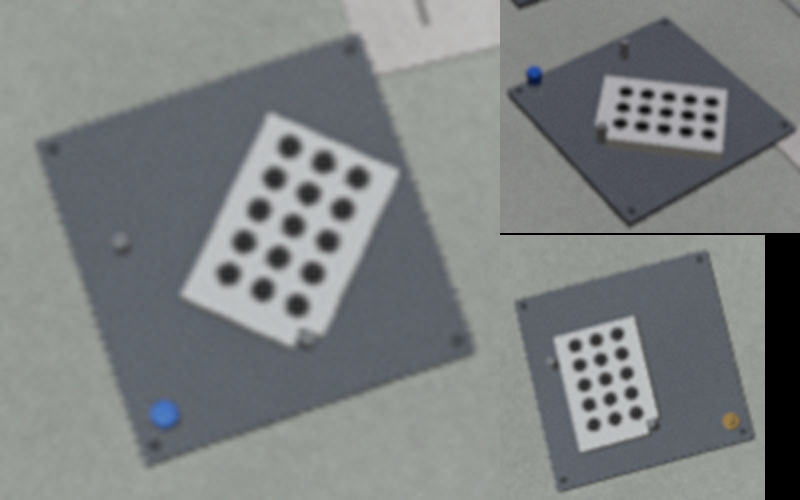

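The crop confirms the choice: the white plate is about 44° clockwise of its base. The notch is at the pin, at crop (305,338), and the opposite corner is at crop (270,113). The left plate is square. I'm moving towards the end face near the far corner, staying high with the fingers shut.

```bash
python3 -m crank '[-34,-32,0,1,0,-68,-64,0,2,0,-102,-96,0,3,0,-136,-128,0,4,0,-170,-160,0,5,0,-204,-192,0,6,0,-238,-224,0,7,0,-272,-256,0,8,0,-306,-288,0,9,0,-340,-320,0,9.5,0]'
cat >> h.py <<'E'
def goto(x,y,z,psi):
    "psi: wanted world heading (deg) of tool y; prints tx ty tz yaw"
    s=status.state();q=s["tool_rot"];R=Ro.from_quat([*q[1:],q[0]]).as_matrix()
    d=R.T@(np.array([x,y,z])-s["tool_pos"]*1000); h=np.degrees(np.arctan2(R[1,1],R[0,1]))
    print(s["time"].round(2) if hasattr(s["time"],"round") else s["time"],"pos",(s["tool_pos"]*1000).round(1),"hd",h.round(1),"F",s["contact_force"].round(1),"q",s["joint_pos"].round(2),"move",d.round(1),"yaw",round(-((psi-h+180)%360-180),1))
P=np.array([487.8,-206.2])
def pl(th,x,y):
    t=np.radians(th);return P+np.array([x*np.cos(t)-y*np.sin(t),x*np.sin(t)+y*np.cos(t)])
E
python3 -c "
from h import *
goto(*pl(-25.2,146,70),230,64.8)"
```

```text
time: 1.3
tool_pos: [0.4112, 0.1983, 0.2316]
tool_rot: [0.0, 0.22, 0.975, 0.0]
contact_force: [0.0, 0.8, 0.4]
gripper_width: 0.001
1.3 pos [411.2 198.3 231.6] hd 64.6 F [0.  0.8 0.4] q [ 0.29 -0.37  1.99  0.    1.52 -0.84] move [-388.6 -261.8    1.7] yaw -0.2
```

```bash
python3 -m crank '[-39,-26,0,0,0,-78,-52,0,0,0,-117,-79,0,0,0,-156,-105,0,0,0,-194,-131,0,0,0,-233,-157,0,0,0,-272,-183,0,0,0,-311,-209,0,0,0,-350,-236,0,0,0,-389,-262,0,0,0]' >/dev/null
python3 -c "
from h import *
goto(*pl(-25.2,146,70),18,64.8)"
```

```text
2.3 pos [ 650.2 -205.5  231.1] hd 64.6 F [0.5 0.9 1. ] q [-0.42  0.18  1.47  0.    1.49 -1.54] move [6.000e-01 2.000e-01 2.131e+02] yaw -0.2
```

```bash
python3 -m crank '[0,0,40,0,0,0,0,80,0,0,0,0,120,0,0,0,0,150,0,0,0,0,175,0,0,0,0,190,0,0,0,0,200,0,0,0,0,207,0,0,0,0,212,0,0,0,0,212,0,0]' >/dev/null
python3 - <<'E'
from h import *
goto(*pl(-25.2,130,70),18,64.8)
for c,(x0,y0,x1,y1),n in (("top",(245,145,370,270),4),("side",(285,170,420,290),4)):
    p,d=vision.grab_frame(c)
    im=cv2.resize(p[y0:y1,x0:x1],None,fx=3,fy=3,interpolation=2)
    ims=locals().setdefault("L",[]);L.append(cv2.copyMakeBorder(im,0,400-im.shape[0],0,410-im.shape[1],0) if im.shape[1]<410 else im)
cv2.imwrite("pics/a.png",np.hstack([l[:375,:400] for l in L])[...,::-1])
E
```

```text
3.3 pos [ 649.8 -203.7   19.6] hd 64.6 F [ 0.2 -1.1 -0.1] q [-0.41  0.38  1.61 -0.    1.15 -1.54] move [15.5 -1.3  1.6] yaw -0.2
```

View pics/a.png

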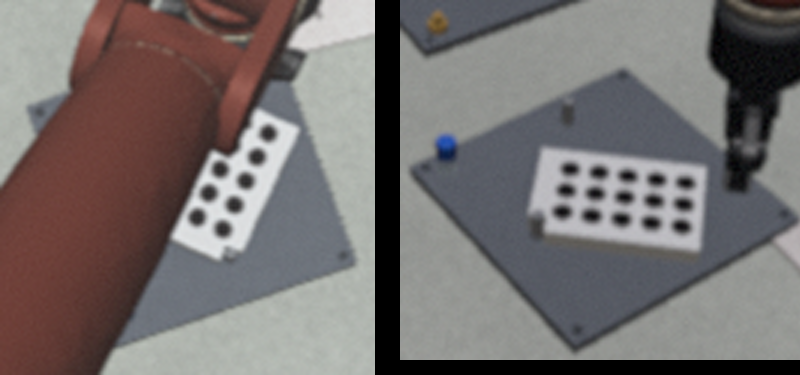

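```bash
cat >> h.py <<'E'
def arc(ths,x=133.5,y=70,z=18.5):
    for th in ths: goto2(*pl(th,x,y),z,90+th)
def goto2(x,y,z,psi):
    s=status.state();q=s["tool_rot"];R=Ro.from_quat([*q[1:],q[0]]).as_matrix()
    d=R.T@(np.array([x,y,z])-s["tool_pos"]*1000); h=np.degrees(np.arctan2(R[1,1],R[0,1]))
    print(round(psi-90,1),d.round(1),"yaw",round(-((psi-h+180)%360-180),1))
E
python3 -c "
from h import *
arc([-25.2,-23,-21,-19,-17,-15])"
```

```text
-25.2 [12.4 -1.4  1.8] yaw -0.2
-23 [15.2  3.7  1.8] yaw -2.4
-21 [17.9  8.2  1.8] yaw -4.4
-19 [20.8 12.6  1.8] yaw -6.4
-17 [23.8 16.9  1.8] yaw -8.4
-15 [27.  21.1  1.8] yaw -10.4
```

```bash
python3 -m crank '[4,-1,1,0,0,8,-1,1,0,0,10,-1,1,0,0,12.4,-1,1,0,0,13.8,1.3,1,-1.3,0,15.2,3.7,1,-2.4,0,17.9,8.2,1,-4.4,0,20.8,12.6,1,-6.4,0,23.8,16.9,1,-8.4,0,27,21,1,-10.4,0]' >/dev/null
cat > chk.py <<'E'
from h import *
import sys
s=status.state();print("F",s["contact_force"].round(1),s["time"],"pos",(s["tool_pos"]*1000).round(1))
p,d=vision.grab_frame("side");cv2.imwrite("side_now.png",p[...,::-1])
find("side",p,(300,200,402,262),(285,190,420,285))
E
python3 chk.py; python3 -c "
from h import *
arc([-13,-11,-9,-7,-5,-3,-1,1,3,5])"
```

```text
F [ 1.5 -1.7  0.5] 4.4 pos [ 634.4 -172.5   18.5]
side plate [ 554.6 -185.3] [ 87.2 130.1] 74.6 [[480.0, -210.0], [606.0, -245.0], [629.0, -161.0], [503.0, -126.0]]
side base [ 595.1 -161.6] [320.7 230.4] 18.8 [[406.0, -104.0], [480.0, -322.0], [784.0, -219.0], [710.0, -1.0]]
-13 [ 1.5  3.5 -0.1] yaw -1.8
-11 [ 4.1  8.  -0.1] yaw -3.8
-9 [ 7.  12.4 -0.1] yaw -5.8
-7 [ 9.9 16.8 -0.1] yaw -7.8
-5 [13.1 21.  -0.1] yaw -9.8
-3 [16.3 25.1 -0.1] yaw -11.8
-1 [19.7 29.1 -0.1] yaw -13.8
1 [23.3 33.  -0.1] yaw -15.8
3 [27.  36.8 -0.1] yaw -17.8
5 [30.8 40.4 -0.1] yaw -19.8
```

```bash
python3 -m crank '[1.5,3.5,0,-1.8,0,4.1,8,0,-3.8,0,7,12.4,0,-5.8,0,9.9,16.8,0,-7.8,0,13.1,21,0,-9.8,0,16.3,25.1,0,-11.8,0,19.7,29.1,0,-13.8,0,23.3,33,0,-15.8,0,27,36.8,0,-17.8,0,30.8,40.4,0,-19.8,0]' >/dev/null
python3 chk.py; python3 -c "
from h import *
arc([6,7.5,9,10.5,12,13.5,15,16,17])"
```

```text
F [1.7 0.2 1.1] 5.45 pos [ 614.7 -125.6   18.4]
side plate [ 543.8 -164. ] [129.6  89.3] 4.6 [[476.0, -125.0], [483.0, -214.0], [612.0, -203.0], [605.0, -114.0]]
side base [ 579.1 -167. ] [288.2 232. ] 18.6 [[406.0, -103.0], [479.0, -323.0], [753.0, -231.0], [679.0, -11.0]]
6 [ 0.9  2.4 -0.2] yaw -1.0
7.5 [ 2.8  5.8 -0.2] yaw -2.5
9 [ 4.8  9.2 -0.2] yaw -4.0
10.5 [ 6.9 12.6 -0.2] yaw -5.5
12 [ 9.1 15.8 -0.2] yaw -7.0
13.5 [11.4 19.  -0.2] yaw -8.5
15 [13.8 22.2 -0.2] yaw -10.0
16 [15.4 24.3 -0.2] yaw -11.0
17 [17.1 26.3 -0.2] yaw -12.0
```

```bash
python3 -m crank '[1,2.4,0,-1,0,2.8,5.8,0,-2.5,0,4.8,9.2,0,-4,0,6.9,12.6,0,-5.5,0,9.1,15.8,0,-7,0,11.4,19,0,-8.5,0,13.8,22.2,0,-10,0,15.4,24.3,0,-11,0,17.1,26.3,0,-12,0,17.1,26.3,0,-12,0]' >/dev/null
python3 chk.py; python3 - <<'E'
from h import *
arc([17.5,18,18.5,19,19.5,20,20.5,21])
p=cv2.imread("side_now.png")[180:300,280:420];cv2.imwrite("pics/b.png",cv2.resize(p,None,fx=4,fy=4,interpolation=2))
E
```

```text
F [ 0.4  0.6 -0.5] 6.5 pos [ 595.2 -100.8   18.2]
side plate [ 533.8 -153.6] [128.9  89.3] 16.7 [[459.0, -129.0], [485.0, -215.0], [608.0, -178.0], [583.0, -92.0]]
side base [ 574.7 -162.6] [281.6 243.5] 18.9 [[402.0, -93.0], [481.0, -323.0], [747.0, -232.0], [668.0, -2.0]]
17.5 [ 0.6  1.9 -0.4] yaw -0.7
18 [ 1.2  3.  -0.4] yaw -1.2
18.5 [ 1.9  4.2 -0.4] yaw -1.7
19 [ 2.5  5.3 -0.4] yaw -2.2
19.5 [ 3.2  6.5 -0.4] yaw -2.7
20 [ 3.8  7.6 -0.4] yaw -3.2
20.5 [ 4.5  8.7 -0.4] yaw -3.7
21 [ 5.2  9.8 -0.4] yaw -4.2
```

View pics/b.png

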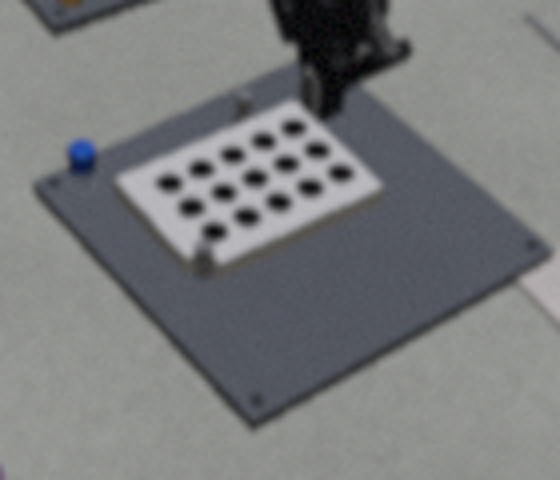

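The plate is at about 16.7° and needs about 19°. The notch still sits at the pin, at crop (205,258), and the long side is nearly at the stop pin, at (243,102). I'll push the last bit slowly and watch the force.

```bash
python3 -m crank '[0.3,1,0,-0.3,0,0.6,1.9,0,-0.7,0,0.9,2.5,0,-1,0,1.2,3,0,-1.2,0,1.6,3.6,0,-1.5,0,1.9,4.2,0,-1.7,0,2.2,4.8,0,-2,0,2.5,5.3,0,-2.2,0,2.5,5.3,0,-2.2,0,2.5,5.3,0,-2.2,0]' >/dev/null
python3 chk.py; python3 -c "
from h import *
arc([19.5,20,20.5,21,21.5,22])"
```

```text
F [ 0.4  0.  -0.6] 7.55 pos [591.6 -96.8  18.3]
side plate [ 532.3 -152.2] [128.9  89.3] 18.8 [[457.0, -131.0], [486.0, -215.0], [608.0, -174.0], [579.0, -89.0]]
side base [ 571.2 -162.3] [275.1 246.5] 18.9 [[401.0, -90.0], [481.0, -323.0], [741.0, -234.0], [661.0, -1.0]]
19.5 [ 0.9  1.5 -0.2] yaw -0.5
20 [ 1.5  2.7 -0.2] yaw -1.0
20.5 [ 2.2  3.8 -0.2] yaw -1.5
21 [ 2.8  5.  -0.2] yaw -2.0
21.5 [ 3.5  6.1 -0.2] yaw -2.5
22 [ 4.1  7.2 -0.2] yaw -3.0
```

```bash
python3 -m crank '[0.3,0.5,0,-0.2,0,0.6,1,0,-0.3,0,0.9,1.5,0,-0.5,0,1.1,1.9,0,-0.7,0,1.3,2.3,0,-0.9,0,1.5,2.7,0,-1,0,1.5,2.7,0,-1,0,1.5,2.7,0,-1,0,1.5,2.7,0,-1,0,1.5,2.7,0,-1,0]' >/dev/null
python3 chk.py; python3 -c "
from h import *
arc([20.5,21,21.5,22])"
```

```text
F [-0.1 -0.  -0.2] 8.6 pos [589.4 -94.8  18.3]
side plate [ 531.4 -151.3] [128.4  89.4] 19.9 [[456.0, -131.0], [486.0, -215.0], [607.0, -171.0], [577.0, -87.0]]
side base [ 569.1 -162.5] [270.9 247.9] 19.1 [[401.0, -90.0], [482.0, -324.0], [738.0, -235.0], [657.0, -1.0]]
20.5 [ 0.7  1.2 -0.2] yaw -0.5
21 [ 1.3  2.3 -0.2] yaw -1.0
21.5 [ 1.9  3.5 -0.2] yaw -1.5
22 [ 2.6  4.6 -0.2] yaw -2.0
```

```bash
python3 -m crank '[0.2,0.3,0,-0.1,0,0.4,0.6,0,-0.2,0,0.5,0.9,0,-0.3,0,0.7,1.2,0,-0.5,0,0.7,1.2,0,-0.5,0,0.7,1.2,0,-0.5,0,0.7,1.2,0,-0.5,0,0.7,1.2,0,-0.5,0,0.7,1.2,0,-0.5,0,0.7,1.2,0,-0.5,0]' >/dev/null
python3 chk.py; python3 - <<'E'
from h import *
arc([21,21.5])
p=cv2.imread("side_now.png")[195:265,295:390];cv2.imwrite("pics/c.png",cv2.resize(p,None,fx=8,fy=8,interpolation=2))
E
```

```text
F [0.5 0.3 0.6] 9.65 pos [588.3 -93.9  18.4]
side plate [ 530.4 -151.3] [129.9  89.3] 20.5 [[454.0, -132.0], [485.0, -216.0], [607.0, -170.0], [576.0, -87.0]]
side base [ 567.6 -162. ] [268.6 249.4] 18.9 [[400.0, -88.0], [481.0, -323.0], [735.0, -236.0], [654.0, -0.0]]
21 [ 0.6  1.2 -0.2] yaw -0.5
21.5 [ 1.2  2.3 -0.2] yaw -1.0
```

View pics/c.png

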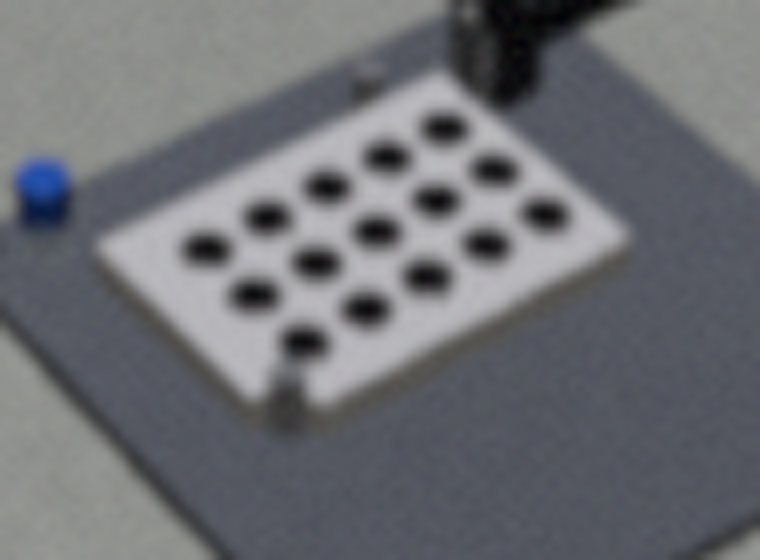

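```bash
python3 -m crank '[0.1,0.2,0,-0.1,0,0.2,0.4,0,-0.2,0,0.3,0.6,0,-0.3,0,0.4,0.8,0,-0.4,0,0.5,1,0,-0.5,0,0.6,1.2,0,-0.5,0,0.6,1.2,0,-0.5,0,0.6,1.2,0,-0.5,0,0.6,1.2,0,-0.5,0,0.6,1.2,0,-0.5,0]'
python3 chk.py; python3 -c "
from h import *
arc([21.5,22])"
```

```text
time: 10.7
tool_pos: [0.5874, -0.093, 0.0183]
tool_rot: [0.0, -0.182, 0.983, -0.0]
contact_force: [0.6, -0.1, -0.1]
gripper_width: -0.0
F [ 0.6 -0.1 -0.1] 10.7 pos [587.4 -93.   18.3]
side plate [ 530.9 -150.8] [128.4  88.7] 20.5 [[455.0, -132.0], [486.0, -215.0], [607.0, -170.0], [576.0, -87.0]]
side base [ 566.9 -162.5] [266.6 249.3] 19.1 [[400.0, -88.0], [482.0, -324.0], [734.0, -237.0], [652.0, -1.0]]
21.5 [ 0.7  1.2 -0.1] yaw -0.5
22 [ 1.3  2.4 -0.1] yaw -1.0
```

```bash
python3 -m crank '[-5,-0.5,0,0,0,-10,-1,0,0,0,-18,-1,0,0,0,-22,-1,-10,0,0,-22,-1,-40,0,0,-22,-1,-80,0,0,-22,-1,-120,0,0,-22,-1,-160,0,0,-22,-1,-160,0,0,-22,-1,-160,0,0]' >/dev/null
python3 -c "
from h import *
goto(500,-480,180,111)"
```

```text
11.75 pos [609.4 -86.1 180.8] hd 111.0 F [-0.4 -0.2 -0.9] q [-0.26  0.06  1.69 -0.    1.39 -2.2 ] move [ 243.3 -328.5    0.8] yaw -0.0
```

```bash
python3 -m crank '[27,-36,0,4,0,54,-73,0,8,0,81,-110,0,12,0,108,-146,0,16,0,135,-183,0,20,0,162,-219,0,24,0,189,-256,0,28,0,216,-292,0,30,0,243,-328,0,30,0,243,-328,0,30,0]' >/dev/null
cat > top.py <<'E'
from h import *
print(status.state()["time"])
T,_=vision.grab_frame("top");S,_=vision.grab_frame("side");np.savez("now.npz",T=T,S=S)
find("top",T,(270,165,350,240),(250,150,366,265));find("top",T,(132,183,188,252),(118,158,230,270));find("side",S,(300,200,402,262),(285,190,420,285))
cv2.imwrite("pics/d.png",np.hstack([cv2.resize(T[155:245,255:345],(400,400),interpolation=2),cv2.resize(S[195:265,300:370],(400,400),interpolation=2)])[...,::-1])
E
python3 top.py
```

```text
12.75
top plate [ 528.8 -152.1] [133.1  94.1] 20.7 [[450.0, -132.0], [483.0, -220.0], [608.0, -173.0], [574.0, -85.0]]
top base [ 683.3 -282.8] [31.3 76.6] 0.1 [[668.0, -245.0], [668.0, -321.0], [699.0, -321.0], [699.0, -244.0]]
top plate [516.5 192.2] [133.  93.] 15.3 [[440.0, 220.0], [465.0, 130.0], [593.0, 165.0], [568.0, 255.0]]
top base [463.2 188.4] [21.1 74.5] 11.9 [[445.0, 223.0], [461.0, 150.0], [481.0, 154.0], [466.0, 227.0]]
side plate [ 530.7 -150.2] [132.2  93.1] 20.5 [[452.0, -130.0], [485.0, -217.0], [609.0, -171.0], [576.0, -83.0]]
side base [ 576.8 -203.8] [255.2 298.9] 19.0 [[408.0, -104.0], [505.0, -387.0], [746.0, -304.0], [649.0, -21.0]]
```

View pics/d.png

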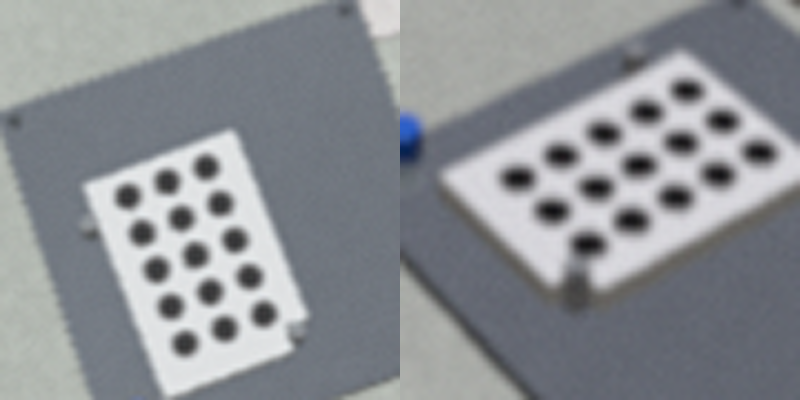

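```bash
python3 -c "
from plant import order
print(order.job_done())"
```

```text
the job is handed in; nothing more can be done
None
```

The askew white plate is back nearly square, with its long side up at the stop pin. The job was handed in at about 13 s with the robot clear of everything. I pushed its far corner along an arc about the locating pin with the shut fingers, turning it about 46°.

My last checks, with both cameras:
- **Plate angle:** the plate reads about 20.6° against about 19.1° for its base. It is therefore about 1.5° past exact square, within the clearance that the notch and stop pin leave.
- **At the stop pin:** the pictures show the long side touching it, and my last small push turned the plate no further. The force sensor never showed a clear contact; readings stayed within noise, about 1 N.
- **At the locating pin:** the notch was within about 1.5 mm of the pin at the end, and it looked seated in the checks along the way.
- **Other plate:** it was not touched and its measured pose is unchanged, 15.6° before and 15.3° after.

One check failed: with the arm out of the way, the automatic outline of the bases came out wrong, because the picture brightness had changed. The base angle I compare against is therefore the one measured earlier, which came out at about 19° in every earlier picture.

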